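Shut the reagent pen's gate and let its gravity latch bar drop home

ROBOT

A 6-joint arm with a two-finger parallel gripper is mounted at the origin on a cart in front of the work surface, level with it; the furniture and walls round the work are solid. World frame = base frame: x ahead of the robot, y to its left, z up, the work surface at z = 0. Lengths are in m, angles in rad, forces in N, time in s.
With the tool pointing down it reaches from about 0.35 to 0.975 m from the base axis. Payload 4.9 kg.
Tool frame: the origin (TCP) lies at the very end of the fingers, on their centre line; the grasp point (between the pads) lies 19 mm behind it; z points along the fingers, y is the line along which they close (so a half turn about z gives the same grasp; the last joint's range is limited). The gripper opens to 85 mm and grips with 20 to 120 N. Pads are 22 mm wide; open, the fingers measure 114 mm over their backs; the gripper's body (76 mm by 85 mm) begins 54 mm behind the grasp point. The pads swing forward as they close: fully open they stand 13 mm farther back than shut.
Start: joints at [1.199, 0.053, 1.613, -0, 1.476, -0.119], TCP at [0.156, 0.605, 0.231] pointing down, gripper open.
Joint ranges: [-3.01, 3.01], [-1.01, 2.22], [0.06, 2.58], [-1.02, 4.17], [0.09, 2.62], [-3.14, 3.14]. Speed limits (rad/s): [2.57, 2.57, 3.14, 3.14, 3.14, 3.14].

INTERFACE

Orientations are given as a rotation vector (axis times angle).
In Python, from station import ctrl, imaging gives the robot as it stands.
- The arm moves only by the tool play_rows, never from a script. Its argument "series" is a list of rows, each a list of 3 entries, a list of its own where there are three numbers: the opening, from 0 (shut) to 1 (fully open), then the shift along the tool's x, y, z each as a share of 0.05 m, from -1 to 1, then the turn, a rotation vector about the tool's x, y, z each as a share of 8 degrees, from -1 to 1. In form: [[grip, [dx, dy, dz], [ax, ay, az]], ...]. A call has 1 to 8 rows; each row shifts and turns the commanded pose from where the row before left it, along the tool's axes as they then stand; what a row does not reach is not made up. A row lasts 1/8 s, in which the tool goes at most 62.5 mm and 10.7 degrees, less where a joint would pass 70% of its speed; a pose out of reach is approached as far as the arm can. A call with a number of a shift or a turn outside -1 to 1 is refused whole. A call with a gripper value outside its range is refused whole. The fingers move at their own pace and stop on an object; "force" is the grip in N (left out, the last holds). Time passes only in rows, so rows that do not move let the fingers close. It gives the time, the measured TCP pose, the force, the opening and the grip force at its end, in the units of the state.
- ctrl.get_obs(): the state, without advancing time (a new reading comes with each control period).
- imaging.get_image(name): name is "side" or "top" or "wrist"; returns a dict with "color" (480x640x3 uint8, blue, green, red), "fx", "fy", "cx", "cy" (pixels), "D" ([k1, k2, p1, p2, k3] as OpenCV has them; the pictures are not rectified), "extrinsics" (4x4, takes a point from world to camera coordinates); the wrist camera has in their place "hand_eye" (4x4, takes a point from camera to tool coordinates, whose origin is the TCP and whose axes are the flange's). Camera axes: x right, y down, z forward; pixel columns grow to the right and rows downward; lengths in m; the calibration is good to about 2 mm. A picture is of the moment at which its call begins: read the wrist's pose just before it. There is no depth.
- ctrl.finish_job(): hands the job in; it is judged then, once.
The state is a dict: "t": time; "q": joint angles; "dq": joint speeds; "effort": joint torques, N m; "tool_pos": TCP position; "tool_rot": TCP orientation; "contact_force": force on the tool from outside, world axes, zero at the start; "wrist_torque": the same for the moment, N m; "opening": finger opening in m; "grip_force": force on a finger pad.
Only numpy, scipy, OpenCV 4.12 (cv2) and the standard library are available. Lean on these libraries where they do the work, as an engineer would, in place of code of your own. Each camera call takes 0.05 s, during which the arm holds its last target. There are 200 camera calls.

TASK

The little gate of the reagent pen is parked open behind its catch post. Lift the latch bar clear of the catch, swing the gate shut with the bar held up, and let the bar drop right down into the slot of the keeper, so that the gate is latched; then let go. Be gentle: the keeper's head is set by hand, so feel for it rather than ramming the bar against it or the catch post, and leave the bottles and other things as they are.

Things in the scene. Friction and masses are not known exactly. Their poses are not given: they have to be found in the camera images.
- stand: Fixed aluminium foot plate, 6 mm thick, with a low reagent pen (walls 45 mm) on its +x side and a gate of steel rods before it. Origin: on the gate's upright hinge axis, at bench height; z up. At gate angle q, gate and bar point from the hinge along (-sin q, -cos q) in this frame: shut is -y, opening goes towards -x. Gate 136 mm long, top rail at height 86 mm.
- gate (a joint): Gate angle, rad: 0 = nominally shut, grows as it opens, range -0.2 to 1.5. Stays where it is left (friction about 0.05 N m). Parked at 1.14 to 1.40 at the start; from there the catch post stops the hanging bar at about 1.08.
- bar (a joint): Angle of the latch bar, rad: 0 = level, grows as the nose lifts; falls by its own weight (about 0.12 kg, no spring). Range -0.06 (hanging on its stop, nothing under the nose) to 0.20 (cannot pass over the keeper's back stop even then). Above 0.11 it clears the catch post and the keeper's front cheek; lying on the cheek it reads about 0.10; on the bottom of the keeper's slot 0.
- bar_pivot (a point): The bar's pivot on the gate: 22 mm from the hinge axis, at height 125 mm, in the bar's middle plane, which contains the hinge axis. The steel bar runs from here above the gate and past its free edge; 8 mm thick, 14 mm high, its nose ends 175 mm from the hinge axis. Frame turns with the gate: y from nose towards hinge, z up.
- bar_grip (a point): Middle of the bar's black ribbed grip sleeve: 40 mm long, 12 mm thick, 20 mm high, free on both sides and above, 29 mm clear above the gate's top rail when level. On the bar's centre line, 93 mm from the pivot. Frame turns with gate and bar: y along the bar towards the pivot, z up, x across the bar (into the pen when shut).
- keeper: Fixed steel keeper post, 165 mm from the hinge at gate angle 0. Origin: at its foot (bench height); axes as the stand's. A bracket on top carries the slotted head (point keeper_mid), which is clamped by hand up to 20 mm to either side along x: where it is set is NOT measured and differs each time (so the gate shuts at an angle of -0.14 to 0.14). Rigid; a press of more than 18 N is too much.
- keeper_mid (a point): Middle of the head's slot bottom (height 118 mm) if the head sat mid-bracket; the real slot is up to 20 mm off along x. Head along x from its true slot centre: front cheek -21 to -7 mm (flat top at height 132), slot 14 mm wide, back stop +7 to +17 mm (top at 154); 18 mm wide along y. The gate comes from -x; the lifted bar passes over the cheek and meets the back stop 3 mm past the slot centre.
- catch: Fixed steel catch post of the parked gate: 12 mm thick across the bar's way, 18 mm wide, top at height 132 mm, 165 mm from the hinge at gate angle 1.02. Origin: at its foot (bench height). The bar must be lifted over its top. A press of more than 18 N is too much.
- pen_bottle: Brown bottle with a screw cap, 33 mm wide, 62 mm high, in the pen (loose bystander). Origin: centre of its underside, z up.
- pen_vial: Small white vial with a screw cap, 25 mm wide, 46 mm high, in the pen (loose bystander). Origin: centre of its underside, z up.
- beaker: Small glass beaker, 56 mm wide, 69 mm high, on the bench to the left (loose bystander). Origin: centre of its underside, z up.
- label_roll: White roll of labels, 68 mm wide, 38 mm high, on the bench to the right (loose bystander). Origin: centre of its underside, z up.

How it is judged:
By the outcome, as a careful person would: the job done as asked, in the order asked, and still so for the second after the job is handed in, with the robot touching nothing.
It also fails if it takes over 48 s, if anything falls off the work surface, if the arm or the gripper's body presses on something with over 40 N, if the wrist force passes 120 N, or if a joint passes its speed limit or range.

## Working session

There is one attempt and no reset: what is moved stays moved. The work goes in short steps, Python scripts to look and compute and a tool call to move; the robot and the scene stay as the last step left them, time stands still between calls to the robot, and variables do not carry over. Pictures are saved under pics/ and viewed, at most 14 in all, crops included, and the job is handed in when it is done.

Besides the shell and the picture viewer there is one more tool, called after "Call:" as a command line: name --argument value ..., lists and objects as JSON in quotes. play_rows: Moves the arm, as the interface text tells. Shift numbers are shares of 0.05 m and turn numbers shares of 8 degrees, none past 1 either way. Its arguments: {"type":"object","properties":{"series":{"type":"array"},"force":{"type":"number"}},"required":["series"]}

```bash
mkdir -p pics; cat > h.py <<'E'
import numpy as np, cv2
from scipy.spatial.transform import Rotation as R
from station import ctrl, imaging
def T(o):
    M=np.eye(4); M[:3,:3]=R.from_rotvec(o["tool_rot"]).as_matrix(); M[:3,3]=o["tool_pos"]; return M
def shot(name,f=None):
    o=ctrl.get_obs(); im=imaging.get_image(name)
    im["c2w"]=T(o)@np.array(im["hand_eye"]) if name=="wrist" else np.linalg.inv(im["extrinsics"])
    if f: cv2.imwrite(f"pics/{f}.png",im["color"])
    im["K"]=np.array([[im["fx"],0,im["cx"]],[0,im["fy"],im["cy"]],[0,0,1.]]); return im
def ray(im,uv):
    p=cv2.undistortPoints(np.array([[uv]],float),im["K"],np.array(im["D"],float))[0,0]
    return im["c2w"][:3,3], im["c2w"][:3,:3]@np.array([p[0],p[1],1.])
def onz(im,uv,z):
    c,d=ray(im,uv); return c+d*(z-c[2])/d[2]
def proj(im,P):
    M=np.linalg.inv(im["c2w"]); return cv2.projectPoints(np.array(P,float).reshape(-1,3),cv2.Rodrigues(M[:3,:3])[0],M[:3,3],im["K"],np.array(im["D"],float))[0][:,0]
E
python3 - <<'E'
from h import *
for n in("top","side"):
    im=shot(n,n+"0"); print(n,im["c2w"].round(3).tolist(),im["fx"])
o=ctrl.get_obs(); print({k:np.round(v,3).tolist() for k,v in o.items()})
E
```

```text
top [[0.018, -0.986, 0.166, 0.386], [-1.0, -0.019, -0.005, -0.013], [0.008, -0.166, -0.986, 1.158], [0.0, 0.0, 0.0, 1.0]] 521.5912934568398
side [[0.935, -0.226, 0.274, 0.33], [-0.355, -0.615, 0.703, -0.629], [0.01, -0.755, -0.656, 0.668], [0.0, 0.0, 0.0, 1.0]] 500.6159479123194
{'t': 0.1, 'q': [1.199, 0.053, 1.614, 0.0, 1.476, -0.119], 'dq': [-0.0, 0.0, -0.003, -0.0, -0.003, 0.001], 'effort': [0.0, -39.49, -37.137, -0.0, 0.004, 0.0], 'tool_pos': [0.156, 0.605, 0.23], 'tool_rot': [-0.396, -3.116, 0.003], 'contact_force': [0.106, 0.684, 0.436], 'wrist_torque': [-0.008, -0.012, -0.021], 'grip_force': 0.0, 'opening': 0.086}
```

View pics/top0.png

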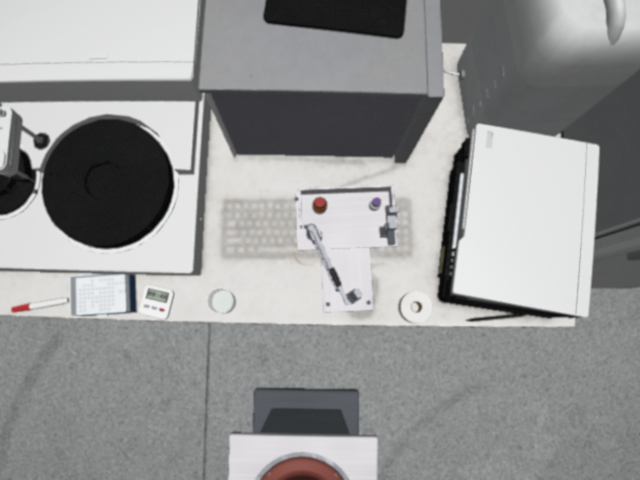

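View pics/side0.png

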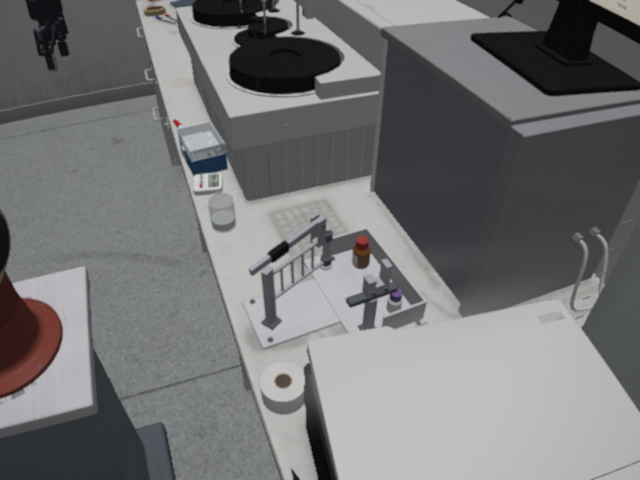

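Top view: hinge near (311,229), black grip near (334,276), catch near (351,296), keeper near (389,226). Side view: grip about (275,250), catch head (268,272), keeper (370,296). Now I'll triangulate the grip and look closer.

```bash
python3 - <<'E'
from h import *
res={}
for n,(x0,x1,y0,y1) in {"top":(318,348,255,296),"side":(255,300,235,268)}.items():
    im=shot(n); g=im["color"].max(2)[y0:y1,x0:x1]
    m=(g<50).astype(np.uint8); k,l,s,c=cv2.connectedComponentsWithStats(m); i=1+np.argmax(s[1:,4])
    print(n,s[i],c[i]+[x0,y0]); res[n]=(im,c[i]+[x0,y0])
    for z in(.006,.125): 
        if n=="top": print([onz(im,p,z).round(3).tolist() for p in((311,229),(351,296),(389,226))])
(a,d),(b,e)=[ray(*res[n]) for n in("top","side")]
s=np.linalg.lstsq(np.c_[d,-e],b-a,rcond=None)[0]; print((a+d*s[0]).round(4),(b+e*s[1]).round(4))
im=res["top"][0]["color"][180:320,285:425]; cv2.imwrite("pics/a.png",cv2.resize(im,(560,560),interpolation=cv2.INTER_CUBIC))
im=res["side"][0]["color"][205:350,235:435]; cv2.imwrite("pics/b.png",cv2.resize(im,(800,580),interpolation=cv2.INTER_CUBIC))
E
```

```text
top [17 20  1  1  1] [335. 275.]
[[0.6, -0.007, 0.006], [0.452, -0.098, 0.006], [0.61, -0.183, 0.006]]
[[0.578, -0.008, 0.125], [0.445, -0.089, 0.125], [0.587, -0.165, 0.125]]
side [ 14   7  20  20 201] [278.90049751 250.85074627]
[ 0.4865 -0.0575  0.1189] [ 0.4857 -0.0573  0.1188]
```

View pics/a.png

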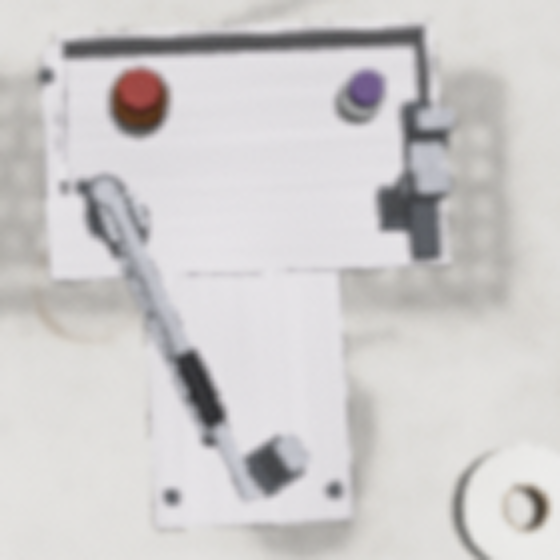

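View pics/b.png

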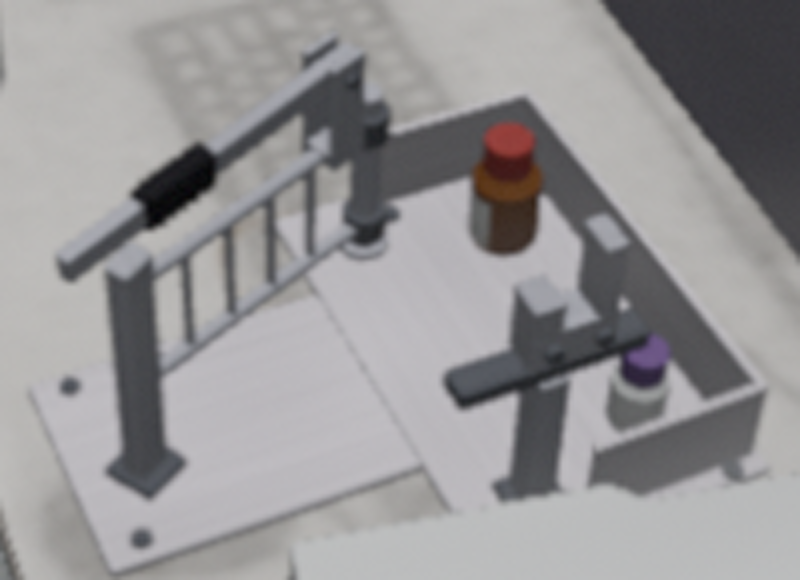

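Crops: catch top at (283,452)/4, keeper back stop top at (435,118)/4, cheek top at (430,168)/4 in the top crop; in the side crop the back stop top is (606,234)/4, cheek top (540,296)/4, catch top (130,260)/4. The bar runs hinge side (105,185) to nose (250,490).

```bash
cat > fit.py <<'E'
from h import *
from scipy.optimize import least_squares
t=shot("top"); s=shot("side")
tp=lambda u,v:np.array([285+u/4,180+v/4]); sp=lambda u,v:np.array([235+u/4,205+v/4])
def W(p,x,y,z): 
    c,n=np.cos(p[2]),np.sin(p[2]); return np.array([p[0]+c*x-n*y,p[1]+n*x+c*y,z])
def pts(p):
    sl,q=p[3],p[4]; d=.022+.093
    return dict(catch=W(p,-.165*np.sin(1.02),-.165*np.cos(1.02),.132),back=W(p,sl+.012,-.165,.154),cheek=W(p,sl-.014,-.165,.132),
      grip=W(p,-d*np.sin(q),-d*np.cos(q),.119),nose=W(p,-.175*np.sin(q),-.175*np.cos(q),.122))
ob=dict(catch=(tp(283,452),sp(130,260)),back=(tp(435,118),sp(606,234)),cheek=(tp(430,168),sp(540,296)),grip=(tp(202,388),sp(176,184)),nose=(tp(250,492),sp(66,262)))
def f(p):
    P=pts(p); return np.concatenate([np.r_[proj(t,P[k])[0]-a,proj(s,P[k])[0]-b] for k,(a,b) in ob.items()])
r=least_squares(f,[.58,-.01,0,0,1.2],loss="soft_l1",x_scale=[.1,.1,1,.1,1])
if __name__=="__main__":
    print(r.x.round(4)); print(f(r.x).reshape(-1,4).round(1)); P=pts(r.x)
    for k in P: print(k,P[k].round(4))
    M=T(ctrl.get_obs()); print(M.round(3)); im=shot("wrist"); print(np.array(im["hand_eye"]).round(3), im["fx"])
E
python3 fit.py
```

```text
[ 0.5886 -0.0086  0.0511  0.008   1.1698]
[[ 2.  -1.  -1.  -1.5]
 [ 0.9 -1.  -0.1 -1.2]
 [ 1.2  1.5 -0.3 -1.3]
 [ 0.2 -1.3 -0.2  0.5]
 [ 1.2 -0.  -1.  -1.3]]
catch [ 0.4526 -0.1021  0.132 ]
back [ 0.617  -0.1724  0.154 ]
cheek [ 0.591  -0.1737  0.132 ]
grip [ 0.4851 -0.0589  0.119 ]
nose [ 0.4312 -0.0851  0.122 ]
[[-0.968  0.25  -0.     0.156]
 [ 0.25   0.968 -0.001  0.605]
 [ 0.    -0.001 -1.     0.231]
 [ 0.     0.     0.     1.   ]]
[[ 0.    -0.964 -0.267  0.068]
 [ 1.    -0.     0.001  0.001]
 [-0.001 -0.267  0.964 -0.143]
 [ 0.     0.     0.     1.   ]] 347.7286399269139
```

Call:
play_rows --series '[[1, [0, 0, -0.1], [0, 0, 1]], [1, [0, 0, -0.1], [0, 0, 1]], [1, [0, 0, -0.1], [0, 0, 1]], [1, [0, 0, -0.1], [0, 0, 1]], [1, [0, 0, 0], [0, 0, 1]], [1, [0, 0, 0], [0, 0, 1]], [1, [0, 0, 0], [0, 0, 1]], [1, [0, 0, 0], [0, 0, 1]]]'

```text
t: 1.35
tool_pos: [0.1563, 0.6051, 0.2512]
tool_rot: [1.993, 2.428, -0.0]
contact_force: [-0.8, -0.3, -0.6]
opening: 0.0854
grip_force: 0.0
```

Call:
play_rows --series '[[1, [0, 0, 0], [0, 0, 1]], [1, [0, 0, 0], [0, 0, 1]], [1, [0, 0, 0], [0, 0, 1]], [1, [0, 0, 0], [0, 0, 1]], [1, [0, 0, 0], [0, 0, 1]], [1, [0, 0, 0], [0, 0, 1]], [1, [0, 0, 0], [0, 0, 1]], [1, [0, 0, 0], [0, 0, 1]]]'

```text
t: 2.35
tool_pos: [0.1563, 0.6051, 0.2512]
tool_rot: [2.977, 1.003, -0.0]
contact_force: [0.5, -0.1, -0.1]
opening: 0.0858
grip_force: 0.0
```

Call:
play_rows --series '[[1, [0, 0, 0], [0, 0, 1]], [1, [0, 0, 0], [0, 0, 0.5]], [1, [0, 0, 0], [0, 0, 0]]]'

```text
t: 2.72
tool_pos: [0.1563, 0.6051, 0.2513]
tool_rot: [3.064, 0.695, -0.0]
contact_force: [-1.1, -0.2, -0.1]
opening: 0.0855
grip_force: 0.0
```

```bash
cat >> h.py <<'E'
def rel(target,ang=None):
    "tool-frame shift (in 0.05 m) to world target; tool-x world heading now and turn (in 8 deg) to ang deg"
    o=ctrl.get_obs(); M=T(o); a=np.degrees(np.arctan2(M[1,0],M[0,0]))
    print("t",round(o["t"],2),"pos",M[:3,3].round(4),"xang",a.round(2),"z",M[:3,2].round(3),"F",np.round(o["contact_force"],1),"open",round(o["opening"],4),"grip",o["grip_force"])
    print("shift",(M[:3,:3].T@(np.array(target)-M[:3,3])/.05).round(2), "turn z",None if ang is None else round(-(((ang-a+180)%360)-180)/8,2))
E
python3 -c "
from h import *
rel([.485,-.059,.25],25.8)"
```

```text
t 2.73 pos [0.1563 0.6051 0.2513] xang 25.57 z [-0. -0. -1.] F [-1.1 -0.2 -0.1] open 0.0855 grip 0.0
shift [ 0.2  14.82  0.03] turn z -0.03
```

Call:
play_rows --series '[[1, [0, 1, 0], [0, 0, 0]], [1, [0, 1, 0], [0, 0, 0]], [1, [0, 1, 0], [0, 0, 0]], [1, [0, 1, 0], [0, 0, 0]], [1, [0, 1, 0], [0, 0, 0]], [1, [0, 1, 0], [0, 0, 0]], [1, [0, 1, 0], [0, 0, 0]], [1, [0, 1, 0], [0, 0, 0]]]'

```text
t: 3.72
tool_pos: [0.329, 0.2427, 0.2516]
tool_rot: [-3.063, -0.696, -0.002]
contact_force: [1.2, 0.0, -0.4]
opening: 0.0852
grip_force: 0.0
```

Call:
play_rows --series '[[1, [0.1, 1, 0], [0, 0, 0]], [1, [0.1, 1, 0], [0, 0, 0]], [1, [0, 1, 0], [0, 0, 0]], [1, [0, 1, 0], [0, 0, 0]], [1, [0, 1, 0], [0, 0, 0]], [1, [0, 1, 0], [0, 0, 0]], [1, [0, 0.8, 0], [0, 0, 0]], [1, [0, 0, 0], [0, 0, 0]]]'

```text
t: 4.72
tool_pos: [0.4846, -0.0604, 0.2512]
tool_rot: [-3.065, -0.69, 0.001]
contact_force: [-0.8, 0.1, -0.4]
opening: 0.0853
grip_force: 0.0
```

```bash
python3 -c "
from h import *
rel([.485,-.059,.25],25.8)
im=shot('wrist','w1')"
```

```text
t 4.72 pos [ 0.4846 -0.0604  0.2512] xang 25.37 z [-0.001 -0.    -1.   ] F [-0.8  0.1 -0.4] open 0.0853 grip 0.0
shift [ 0.02 -0.02  0.02] turn z -0.05
```

View pics/w1.png

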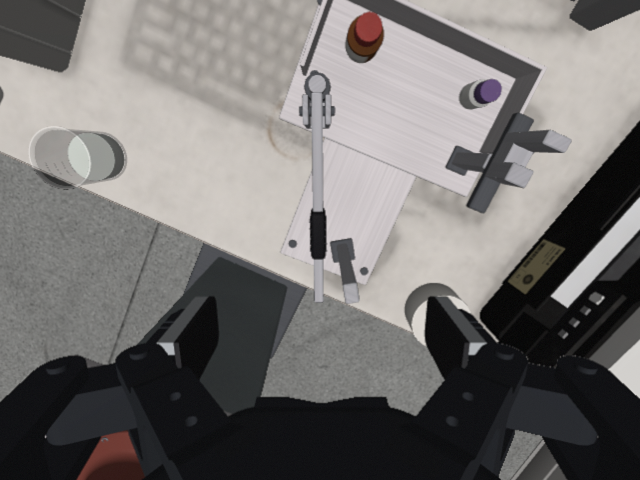

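Wrist view: hinge cap (317,84), grip centre (318,234), nose (319,297), catch top (350,293), keeper cheek top (516,176), back stop top (554,141). The bar lies on the tool's centre line.

```bash
cat > fit2.py <<'E'
from fit import *
w=shot("wrist")
ow=dict(catch=(350,294),back=(554,141),cheek=(516,176),grip=(318,234),nose=(319,298))
def g(p):
    P=pts(p); return np.concatenate([f(p),np.concatenate([proj(w,P[k])[0]-a for k,a in ow.items()])])
r=least_squares(g,r.x,loss="soft_l1",x_scale=[.1,.1,1,.1,1])
print(r.x.round(4)); print(g(r.x)[20:].reshape(-1,2).round(1)); P=pts(r.x)
for k in P: print(k,P[k].round(4))
for uv in((317.5,100),(317.7,180),(318,234),(319,298)): print(onz(w,uv,.125 if uv[1]<200 else .119).round(4))
print("bar heading deg",90-np.degrees(r.x[4]-r.x[2]))
E
python3 fit2.py
```

```text
[ 0.5857 -0.0036  0.0659  0.0066  1.1699]
[[ 0.4 -0.6]
 [ 2.1  0.5]
 [ 2.1 -0.3]
 [ 0.9 -1.3]
 [ 1.4  4. ]]
catch [ 0.4511 -0.099   0.132 ]
back [ 0.6151 -0.167   0.154 ]
cheek [ 0.5892 -0.1687  0.132 ]
grip [ 0.483  -0.0553  0.119 ]
nose [ 0.4294 -0.0823  0.122 ]
[ 0.5728 -0.0114  0.125 ]
[ 0.5214 -0.0361  0.125 ]
[ 0.4817 -0.0551  0.119 ]
[ 0.431  -0.0802  0.119 ]
bar heading deg 26.744802864603052
```

```bash
python3 -c "
from h import *
rel([.4825,-.0555,.103],25.9)"
```

```text
t 4.92 pos [ 0.4838 -0.0575  0.2513] xang 25.6 z [ 0.  0. -1.] F [ 0.9 -0.1 -0.3] open 0.0853 grip 0.0
shift [-0.01 -0.05  2.97] turn z -0.04
```

Call:
play_rows --force 20 --series '[[0.45, [0, -0.05, 0.7], [0, 0, -0.04]], [0.45, [0, 0, 0.7], [0, 0, 0]], [0.45, [0, 0, 0.6], [0, 0, 0]], [0.45, [0, 0, 0.4], [0, 0, 0]], [0.45, [0, 0, 0.3], [0, 0, 0]], [0.45, [0, 0, 0.2], [0, 0, 0]], [0.45, [0, 0, 0.05], [0, 0, 0]], [0.45, [0, 0, 0], [0, 0, 0]]]'

```text
t: 5.92
tool_pos: [0.4834, -0.0562, 0.1044]
tool_rot: [3.062, 0.702, 0.001]
contact_force: [0.7, -0.1, 0.6]
opening: 0.038
grip_force: 0.0
```

```bash
python3 -c "
from h import *
rel([.4825,-.0555,.103],25.9)
im=shot('wrist','w2')"
```

```text
t 5.92 pos [ 0.4834 -0.0562  0.1044] xang 25.84 z [ 0.001 -0.    -1.   ] F [ 0.7 -0.1  0.6] open 0.038 grip 0.0
shift [-0.01 -0.02  0.03] turn z -0.01
```

View pics/w2.png

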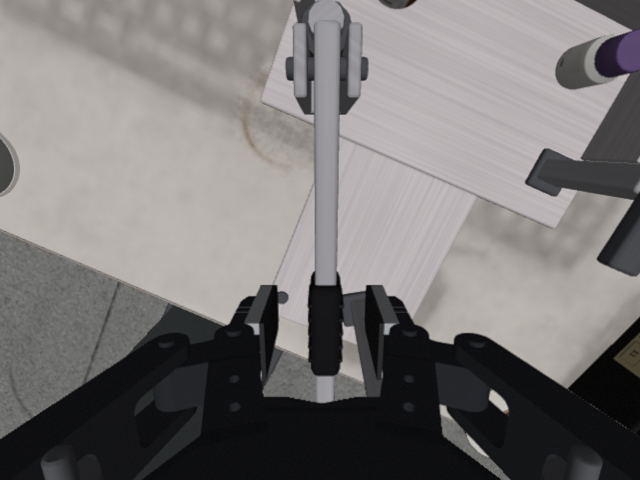

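The bar sleeve (centre about (325,323)) sits centrally between the pads (278 and 366); the pivot pin is at about (327,68). Closing.

Call:
play_rows --force 20 --series '[[0.1, [0, 0, 0], [0, 0, 0]], [0.1, [0, 0, 0], [0, 0, 0]], [0.1, [0, 0, 0], [0, 0, 0]], [0.1, [0, 0, 0], [0, 0, 0]], [0.1, [0, 0, 0], [0, 0, 0]]]'

```text
t: 6.6
tool_pos: [0.4836, -0.0566, 0.1045]
tool_rot: [3.061, 0.702, 0.002]
contact_force: [0.4, -3.3, 3.9]
opening: 0.0121
grip_force: 23.2
```

```bash
cat > plan.py <<'E'
from h import *
import sys
L=.093
def B(H,qw,th):  # bar_grip frame, qw = gate angle in world (q - stand yaw)
    d=np.array([-np.sin(qw),-np.cos(qw),0]); r=d*np.cos(th)+np.array([0,0,np.sin(th)])
    M=np.eye(4); M[:3,3]=np.r_[H,.125]+.022*d+L*r
    y=-r; x=np.cross(y,[0,0,1]); x/=np.linalg.norm(x); M[:3,:3]=np.c_[x,y,np.cross(x,y)]; return M
def rows(path):
    for a,b in zip(path,path[1:]):
        D=np.linalg.inv(a)@b; print((D[:3,3]/.05).round(3).tolist(),(np.degrees(R.from_matrix(D[:3,:3]).as_rotvec())/8).round(3).tolist())
E
python3 - <<'E'
from plan import *
rel([.4825,-.0555,.103],25.9)
w=shot("wrist"); p=onz(w,(327,68),.125); M=T(ctrl.get_obs())
u=M[:2,0]; print("pivot",p.round(4),"hinge",(p[:2]+.022*u).round(4))
H=p[:2]+.022*u; g=(M@np.array([0,0,-.019,1]))[:3]
print("dist grip-hinge",np.linalg.norm(g[:2]-H)); v=H-g[:2]; qw=np.pi/2-np.arctan2(v[1],v[0]); print("qw",qw)
X=np.linalg.inv(B(H,qw,-.06))@M
ths=np.linspace(-.06,.15,5); P=[B(H,qw,t)@X for t in ths]; rows(P)
E
```

```text
t 6.6 pos [ 0.4836 -0.0566  0.1045] xang 25.82 z [ 0.001 -0.001 -1.   ] F [ 0.4 -3.3  3.9] open 0.0121 grip 23.24104070663452
shift [-0.01 -0.03  0.03] turn z -0.01
pivot [ 0.5671 -0.0175  0.125 ] hinge [ 0.5869 -0.0079]
dist grip-hinge 0.11416491781657175
qw 1.1311038772185265
[-0.019, -0.0, -0.097] [0.004, -0.376, -0.001]
[-0.019, -0.0, -0.097] [0.004, -0.376, -0.001]
[-0.019, -0.0, -0.097] [0.004, -0.376, -0.001]
[-0.019, -0.0, -0.097] [0.004, -0.376, -0.001]
```

Call:
play_rows --series '[[0.1, [-0.02, 0, -0.1], [0, -0.38, 0]], [0.1, [-0.02, 0, -0.1], [0, -0.38, 0]], [0.1, [-0.02, 0, -0.1], [0, -0.38, 0]], [0.1, [-0.02, 0, -0.1], [0, -0.38, 0]], [0.1, [0, 0, 0], [0, 0, 0]]]'

```text
t: 7.28
tool_pos: [0.4813, -0.0572, 0.1237]
tool_rot: [2.999, 0.689, -0.319]
contact_force: [1.9, -2.7, 0.5]
opening: 0.0116
grip_force: 24.6
```

```bash
python3 - <<'E'
from plan import *
rel([.4825,-.0555,.103],25.9)
H=np.array([.5869,-.0079]); M=T(ctrl.get_obs()); o=ctrl.get_obs()
print("tilt",np.degrees(np.arcsin(M[2,0])), o["wrist_torque"])
g=(M@np.array([0,0,-.019,1]))[:3]; print("g",g.round(4),"theta est",np.arcsin((g[2]-.125+.0035-.0)/.093))
s=shot("side","s2"); im=s["color"][215:305,235:335]; cv2.imwrite("pics/s2.png",cv2.resize(im,(660,594),interpolation=cv2.INTER_CUBIC))
X=np.linalg.inv(B(H,1.131,.15))@M
rows([B(H,q,.15)@X for q in (1.131,1.101,1.031,.931,.831)])
E
```

```text
t 7.28 pos [ 0.4813 -0.0572  0.1237] xang 25.86 z [-0.189 -0.092 -0.978] F [ 1.9 -2.7  0.5] open 0.0116 grip 24.554385244846344
shift [ 0.12 -0.02  0.4 ] turn z -0.0
tilt -12.161001596891122 [-0.47512669 -0.49762136 -0.26336532]
g [ 0.4849 -0.0554  0.1423] theta est 0.22546362934754538
[0.0, 0.07, 0.0] [-0.045, 0.0, -0.21]
[0.003, 0.163, -0.001] [-0.106, 0.0, -0.49]
[0.008, 0.233, -0.002] [-0.151, 0.0, -0.7]
[0.008, 0.233, -0.002] [-0.151, 0.0, -0.7]
```

View pics/s2.png

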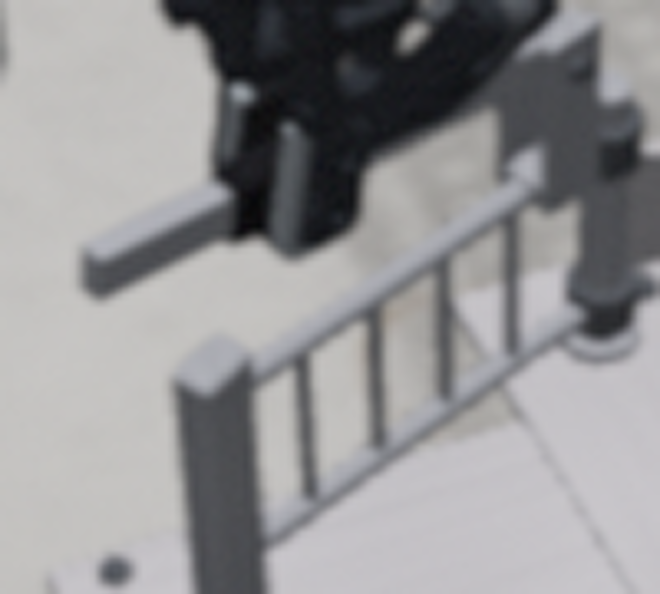

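The bar nose is well above the catch top (side crop: bar ends at (90,270), catch top (212,365)). Swinging.

Call:
play_rows --series '[[0.1, [0, 0.07, 0], [-0.045, 0, -0.21]], [0.1, [0, 0.16, 0], [-0.106, 0, -0.49]], [0.1, [0.005, 0.19, -0.001], [-0.125, 0, -0.58]], [0.1, [0.005, 0.19, -0.001], [-0.125, 0, -0.58]]]'

```text
t: 7.82
tool_pos: [0.4977, -0.0829, 0.1238]
tool_rot: [2.857, 1.075, -0.3]
contact_force: [5.4, -0.5, -1.5]
opening: 0.0116
grip_force: 26.4
```

```bash
cat > st.py <<'E'
from plan import *
H=np.array([.5869,-.0079]); o=ctrl.get_obs(); M=T(o)
g=(M@np.array([0,0,-.019,1]))[:3]; v=H-g[:2]
a=np.arctan2(M[1,0],M[0,0]); F=np.array(o["contact_force"]); x=np.array([np.cos(a),np.sin(a),0]); y=np.array([np.sin(a),-np.cos(a),0])
print("t",o["t"],"qw grip",(np.pi/2-np.arctan2(v[1],v[0])).round(4),"qw tool",(np.pi/2-a).round(4),"dist",np.linalg.norm(v).round(4),"z",g[2].round(4),"tilt",np.arcsin(-M[2,0]).round(4),"roll",M[2,1].round(4))
print("F x,y,z(up)",(F@x).round(1),(F@y).round(1),F[2].round(1),"tq",np.round(o["wrist_torque"],2),"j6",np.round(o["q"][5],2),"open",round(o["opening"],4),round(o["grip_force"],1))
E
python3 st.py
```

```text
t 7.825 qw grip 0.8729 qw tool 0.8511 dist 0.1126 z 0.1424 tilt 0.2097 roll 0.0004
F x,y,z(up) 3.7 3.9 -1.5 tq [ 0.06 -0.88 -0.36] j6 0.67 open 0.0116 26.4
```

Call:
play_rows --series '[[0.1, [0.006, 0.19, -0.001], [-0.125, 0, -0.56]], [0.1, [0.006, 0.19, -0.001], [-0.125, 0, -0.58]], [0.1, [0.006, 0.19, -0.001], [-0.125, 0, -0.58]], [0.1, [0.006, 0.19, -0.001], [-0.125, 0, -0.58]], [0.1, [0.006, 0.19, -0.001], [-0.125, 0, -0.58]], [0.1, [0.006, 0.19, -0.001], [-0.125, 0, -0.58]], [0.1, [0.006, 0.15, -0.001], [-0.1, 0, -0.46]], [0.1, [0, 0, 0], [0, 0, 0]]]'

```text
t: 8.82
tool_pos: [0.5506, -0.1184, 0.124]
tool_rot: [2.412, 1.789, -0.255]
contact_force: [3.5, -2.7, 0.3]
opening: 0.0118
grip_force: 26.4
```

```bash
python3 st.py; python3 - <<'E'
from h import *
w=shot("wrist","w3")
E
```

```text
t 8.825 qw grip 0.3187 qw tool 0.2944 dist 0.1123 z 0.1426 tilt 0.2123 roll 0.002
F x,y,z(up) -1.6 4.2 0.3 tq [-0.34 -0.6  -0.3 ] j6 0.12 open 0.0118 26.4
```

View pics/w3.png

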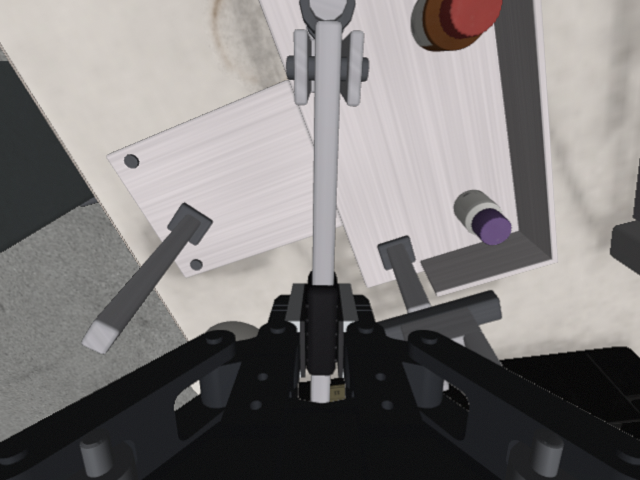

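Call:
play_rows --series '[[0.1, [0.005, 0.14, -0.001], [-0.09, 0, -0.43]], [0.1, [0.005, 0.14, -0.001], [-0.09, 0, -0.43]], [0.1, [0.005, 0.14, -0.001], [-0.09, 0, -0.43]], [0.1, [0.005, 0.1, -0.001], [-0.065, 0, -0.3]], [0.1, [0, 0.06, 0], [-0.04, 0, -0.16]], [0.1, [0, 0, 0], [0, 0, 0]]]'

```text
t: 9.62
tool_pos: [0.5791, -0.1237, 0.1244]
tool_rot: [2.156, 2.062, -0.231]
contact_force: [3.1, -4.9, 0.4]
opening: 0.0115
grip_force: 25.7
```

```bash
python3 st.py; python3 - <<'E'
from h import *
s=shot("side"); t=shot("top")
a=cv2.resize(s["color"][260:330,300:420],(780,455),interpolation=cv2.INTER_CUBIC)
cv2.imwrite("pics/s3.png",a)
E
```

```text
t 9.625 qw grip 0.0685 qw tool 0.0446 dist 0.1121 z 0.143 tilt 0.2147 roll 0.0016
F x,y,z(up) -4.7 3.3 0.4 tq [-0.77 -0.55 -0.3 ] j6 -0.13 open 0.0115 25.7
```

View pics/s3.png

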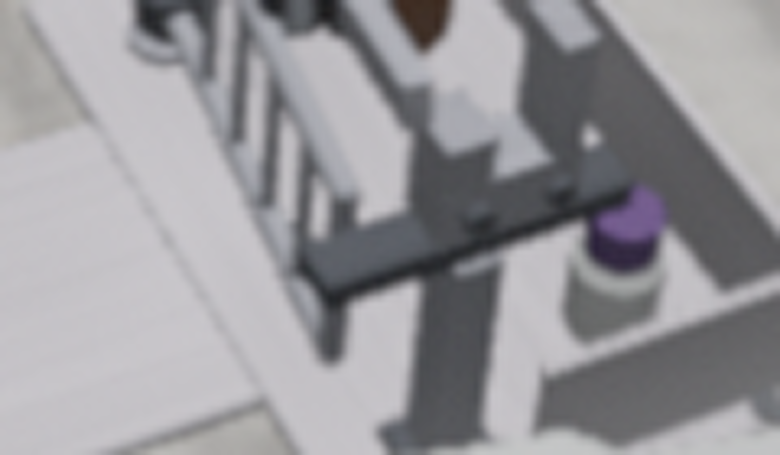

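Call:
play_rows --series '[[0.1, [0.001, 0.07, 0], [-0.045, 0, -0.21]], [0.1, [0.001, 0.07, 0], [-0.045, 0, -0.21]], [0.1, [0.001, 0.07, 0], [-0.045, 0, -0.21]], [0.1, [0, 0, 0], [0, 0, 0]]]'

```text
t: 10.22
tool_pos: [0.5897, -0.1239, 0.1244]
tool_rot: [2.057, 2.153, -0.22]
contact_force: [3.7, -5.7, -0.2]
opening: 0.0116
grip_force: 24.9
```

```bash
python3 st.py
```

```text
t 10.225 qw grip -0.0227 qw tool -0.0455 dist 0.112 z 0.143 tilt 0.215 roll 0.0014
F x,y,z(up) -5.8 3.4 -0.2 tq [-0.88 -0.61 -0.3 ] j6 -0.21 open 0.0116 24.9
```

Call:
play_rows --series '[[0.1, [0, 0.03, 0], [-0.018, 0, -0.09]], [0.1, [0, 0.03, 0], [-0.018, 0, -0.09]], [0.1, [0, 0, 0], [0, 0, 0]]]'

```text
t: 10.6
tool_pos: [0.5926, -0.1238, 0.1245]
tool_rot: [2.028, 2.178, -0.218]
contact_force: [3.9, -7.1, -0.7]
opening: 0.0114
grip_force: 24.9
```

Call:
play_rows --series '[[0.1, [0, 0.02, 0], [-0.014, 0, -0.064]], [0.1, [0, 0.02, 0], [-0.014, 0, -0.064]], [0.1, [0, 0, 0], [0, 0, 0]]]'

```text
t: 10.98
tool_pos: [0.5946, -0.1236, 0.1245]
tool_rot: [2.007, 2.195, -0.216]
contact_force: [5.2, -6.5, -0.2]
opening: 0.012
grip_force: 25.3
```

```bash
python3 st.py
```

```text
t 10.975 qw grip -0.0658 qw tool -0.0893 dist 0.1119 z 0.1431 tilt 0.2152 roll 0.0011
F x,y,z(up) -6.9 4.6 -0.2 tq [-0.87 -0.56 -0.29] j6 -0.25 open 0.012 25.3
```

Call:
play_rows --series '[[0.1, [0, 0.02, 0], [-0.014, 0, -0.064]], [0.1, [0, 0, 0], [0, 0, 0]]]'

```text
t: 11.22
tool_pos: [0.5956, -0.1236, 0.1245]
tool_rot: [1.997, 2.204, -0.214]
contact_force: [4.0, -6.3, 0.2]
opening: 0.0114
grip_force: 25.4
```

Call:
play_rows --series '[[0.1, [0, 0.02, 0], [-0.014, 0, -0.064]], [0.1, [0, 0, 0], [0, 0, 0]]]'

```text
t: 11.48
tool_pos: [0.5967, -0.1235, 0.1246]
tool_rot: [1.986, 2.212, -0.213]
contact_force: [4.6, -6.6, 0.8]
opening: 0.0113
grip_force: 25.5
```

Call:
play_rows --series '[[0.1, [0, 0.02, 0], [-0.014, 0, -0.064]], [0.1, [0, 0, 0], [0, 0, 0]]]'

```text
t: 11.72
tool_pos: [0.5977, -0.1234, 0.1245]
tool_rot: [1.976, 2.221, -0.212]
contact_force: [4.4, -6.2, 0.3]
opening: 0.0116
grip_force: 25.6
```

Call:
play_rows --series '[[0.1, [0, 0.02, 0], [-0.014, 0, -0.064]], [0.1, [0, 0, 0], [0, 0, 0]]]'

```text
t: 11.98
tool_pos: [0.5987, -0.1233, 0.1246]
tool_rot: [1.965, 2.229, -0.211]
contact_force: [4.1, -7.0, 0.8]
opening: 0.0117
grip_force: 25.7
```

```bash
python3 st.py; python3 - <<'E'
from h import *
s=shot("side")
cv2.imwrite("pics/s4.png",cv2.resize(s["color"][245:315,340:430],(720,560),interpolation=cv2.INTER_CUBIC))
E
```

```text
t 11.975 qw grip -0.1011 qw tool -0.1258 dist 0.1119 z 0.1431 tilt 0.2154 roll 0.0014
F x,y,z(up) -7.4 3.2 0.8 tq [-0.93 -0.61 -0.35] j6 -0.29 open 0.0117 25.7
```

View pics/s4.png

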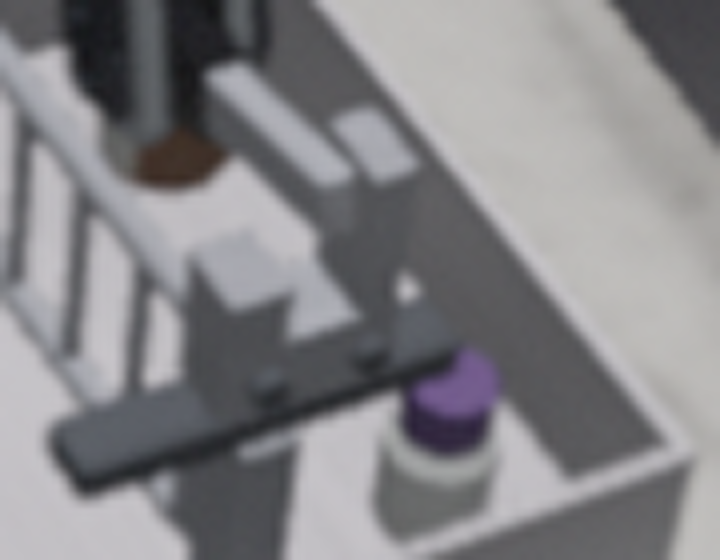

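The bar nose (about (335,180)) is over the slot, right before the back stop (350–415, 110–180). Feeling onward in small steps.

Call:
play_rows --series '[[0.1, [0, 0.016, 0], [-0.011, 0, -0.05]], [0.1, [0, 0, 0], [0, 0, 0]]]'

```text
t: 12.28
tool_pos: [0.5995, -0.1232, 0.1246]
tool_rot: [1.957, 2.236, -0.21]
contact_force: [4.3, -6.8, -0.1]
opening: 0.0112
grip_force: 25.8
```

Call:
play_rows --series '[[0.1, [0, 0.016, 0], [-0.011, 0, -0.05]], [0.1, [0, 0, 0], [0, 0, 0]]]'

```text
t: 12.52
tool_pos: [0.6003, -0.1231, 0.1246]
tool_rot: [1.948, 2.243, -0.209]
contact_force: [4.5, -7.1, -1.2]
opening: 0.0118
grip_force: 25.9
```

Call:
play_rows --series '[[0.1, [0, 0.016, 0], [-0.011, 0, -0.05]], [0.1, [0, 0, 0], [0, 0, 0]]]'

```text
t: 12.78
tool_pos: [0.6005, -0.1231, 0.1246]
tool_rot: [1.941, 2.25, -0.21]
contact_force: [2.1, -6.8, 1.7]
opening: 0.0115
grip_force: 28.4
```

Call:
play_rows --series '[[0.1, [0, 0.016, 0], [-0.011, 0, -0.05]], [0.1, [0, 0, 0], [0, 0, 0]]]'

```text
t: 13.02
tool_pos: [0.6005, -0.123, 0.1246]
tool_rot: [1.934, 2.257, -0.211]
contact_force: [-0.9, -5.7, 2.5]
opening: 0.0119
grip_force: 31.6
```

Contact at x ≈ 0.6004 with about 5 N. Back off to the slot centre (2 mm at the grip plus the 1.5 mm over-command).

Call:
play_rows --series '[[0.1, [0, -0.035, 0], [0.022, 0, 0.11]], [0.1, [0, -0.033, 0], [0.022, 0, 0.11]], [0.1, [0, 0, 0], [0, 0, 0]]]'

```text
t: 13.4
tool_pos: [0.5984, -0.1233, 0.1246]
tool_rot: [1.968, 2.227, -0.211]
contact_force: [4.7, -6.8, -0.2]
opening: 0.0118
grip_force: 25.8
```

```bash
python3 st.py
```

```text
t 13.4 qw grip -0.0981 qw tool -0.1228 dist 0.1119 z 0.1431 tilt 0.2153 roll 0.0018
F x,y,z(up) -7.3 3.8 -0.2 tq [-0.9  -0.56 -0.3 ] j6 -0.29 open 0.0118 25.8
```

Call:
play_rows --series '[[0.1, [0.01, 0, 0.05], [0, 0.19, 0]], [0.1, [0.01, 0, 0.05], [0, 0.19, 0]], [0.1, [0.01, 0, 0.05], [0, 0.19, 0]], [0.1, [0, 0, 0], [0, 0, 0]]]'

```text
t: 13.9
tool_pos: [0.5984, -0.123, 0.1166]
tool_rot: [2.012, 2.275, -0.133]
contact_force: [3.3, -5.2, 0.4]
opening: 0.0118
grip_force: 25.5
```

```bash
python3 st.py
```

```text
t 13.9 qw grip -0.0989 qw tool -0.1222 dist 0.1132 z 0.1354 tilt 0.1342 roll 0.002
F x,y,z(up) -5.6 2.6 0.4 tq [-0.64 -0.53 -0.39] j6 -0.35 open 0.0118 25.5
```

Call:
play_rows --series '[[0.1, [0.01, 0, 0.05], [0, 0.19, 0]], [0.1, [0.005, 0, 0.03], [0, 0.11, 0]], [0.1, [0, 0, 0], [0, 0, 0]]]'

```text
t: 14.28
tool_pos: [0.5985, -0.1226, 0.1126]
tool_rot: [2.033, 2.299, -0.091]
contact_force: [4.2, -4.5, 0.6]
opening: 0.0116
grip_force: 25.2
```

```bash
python3 st.py
```

```text
t 14.275 qw grip -0.0997 qw tool -0.1225 dist 0.1135 z 0.1315 tilt 0.0924 roll 0.0021
F x,y,z(up) -5.0 3.7 0.6 tq [-0.61 -0.57 -0.36] j6 -0.38 open 0.0116 25.2
```

Call:
play_rows --series '[[0.1, [0.003, 0, 0.02], [0, 0.08, 0]], [0.1, [0.003, 0, 0.02], [0, 0.08, 0]], [0.1, [0, 0, 0], [0, 0, 0]]]'

```text
t: 14.65
tool_pos: [0.5984, -0.1223, 0.1106]
tool_rot: [2.045, 2.313, -0.069]
contact_force: [3.8, -4.6, -0.3]
opening: 0.0116
grip_force: 25.2
```

```bash
python3 st.py
```

```text
t 14.65 qw grip -0.0999 qw tool -0.1228 dist 0.1136 z 0.1295 tilt 0.0699 roll 0.0022
F x,y,z(up) -5.0 3.2 -0.3 tq [-0.55 -0.6  -0.38] j6 -0.4 open 0.0116 25.2
```

Call:
play_rows --series '[[0.2, [0, 0, 0], [0, 0, 0]], [0.3, [0, 0, 0], [0, 0, 0]], [0.4, [0, 0, 0], [0, 0, 0]], [0.4, [0, 0, 0], [0, 0, 0]], [0.4, [0, 0, 0], [0, 0, 0]]]'

```text
t: 15.28
tool_pos: [0.598, -0.1213, 0.1101]
tool_rot: [2.045, 2.315, -0.07]
contact_force: [0.1, 0.2, 1.0]
opening: 0.0341
grip_force: 0.0
```

```bash
python3 st.py; python3 - <<'E'
from h import *
s=shot("side")
cv2.imwrite("pics/s5.png",cv2.resize(s["color"][245:315,340:430],(720,560),interpolation=cv2.INTER_CUBIC))
E
```

```text
t 15.275 qw grip -0.0974 qw tool -0.1237 dist 0.1126 z 0.1291 tilt 0.0686 roll 0.0003
F x,y,z(up) 0.2 0.1 1.0 tq [ 0.07 -0.02  0.  ] j6 -0.4 open 0.0341 0.0
```

View pics/s5.png

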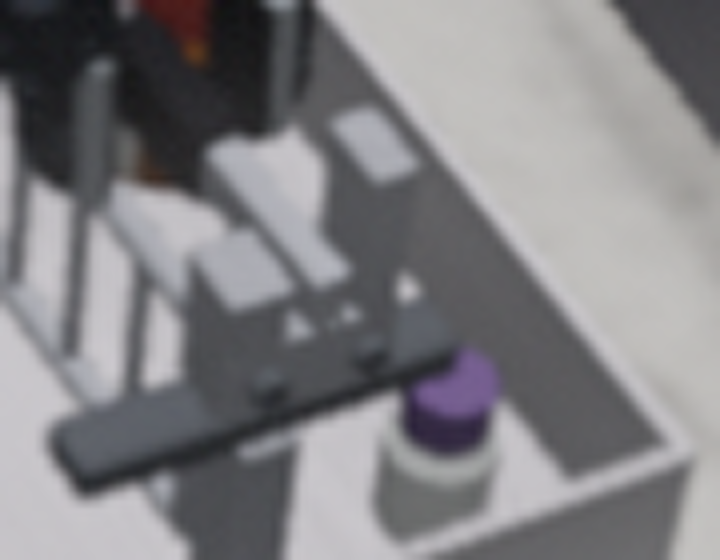

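The bar now lies in the slot, its top level with the cheek top ((240,270) and (335,265)), short of the back stop. Retreat upward.

Call:
play_rows --series '[[0.4, [0, 0, -0.2], [0, 0, 0]], [0.4, [0, 0, -0.4], [0, 0, 0]], [0.4, [0, 0, -0.6], [0, 0, 0]], [0.4, [0, 0, -0.8], [0, 0, 0]], [0.4, [0, 0, -0.8], [0, 0, 0]], [0.4, [0, 0, -0.4], [0, 0, 0]], [0.4, [0, 0, 0], [0, 0, 0]], [0.4, [0, 0, 0], [0, 0, 0]]]'

```text
t: 16.32
tool_pos: [0.5959, -0.1103, 0.2678]
tool_rot: [2.047, 2.317, -0.072]
contact_force: [0.3, -0.5, -1.6]
opening: 0.0341
grip_force: 0.0
```

```bash
python3 st.py; python3 - <<'E'
from h import *
s=shot("side")
cv2.imwrite("pics/s6.png",cv2.resize(s["color"][200:350,235:435],(800,600),interpolation=cv2.INTER_CUBIC))
E
```

```text
t 16.325 qw grip -0.0874 qw tool -0.1236 dist 0.1015 z 0.2868 tilt 0.0676 roll -0.0021
F x,y,z(up) -0.5 0.2 -1.6 tq [0.   0.   0.01] j6 -0.4 open 0.0341 0.0
```

View pics/s6.png

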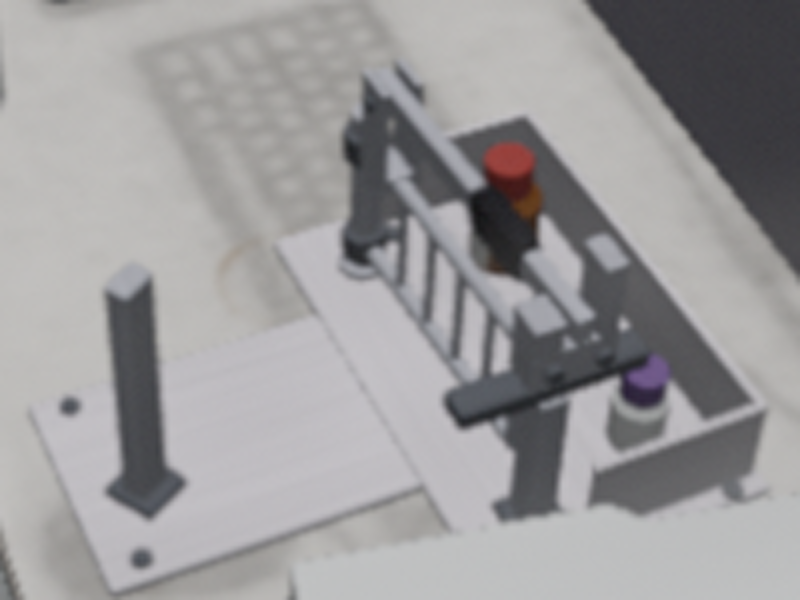

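The gate is shut, the bar is in the slot (nose at about (575,305), between cheek and back stop), and the bottles are where they were.

```bash
python3 -c "
from station import ctrl
print(ctrl.finish_job())"
```

```text
the job is handed in; nothing more can be done
None
```

The gate is shut with the latch bar down in the keeper's slot, the gripper is clear of everything, and I handed the job in at about 16 s of robot time; the back stop felt about 5 N, and the last picture shows the pen bottles in place.

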